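# Fit the spacer and stop collar on the leaning fixture post

### The job

Set up the leaning post of the bench fixture: first slide the plain spacer tube over the tip, past the sprung ball, so that it sits down on the shoulder at the foot of the rod with the ball sprung out again; only then push the stop collar on after it, flange first, until the ball clicks out above it and its flange rests on the spacer. Let go, and leave the shells, the can and the tools around as they stand.

Things in the scene. Friction and masses are not known exactly. Their poses are not given: they have to be found in the camera images.
- fixture: bench fixture, immovable. Origin on the bench straight below the foot of its leaning rod; the rod leans towards own -x (the robot's side). Steel base 20 mm high, reaching 45 mm towards own -x, 75 mm towards own +x and 60 mm either side; a yellow tube bow, 100 mm wide and 147 mm high, stands across its far end at own x = 66 mm
- post_seat (a point): foot of the fixture's polished steel rod (20 mm diameter, leaning 30 degrees from vertical): on the rod's axis, on the upper face of its 52 mm wide shoulder, 60 mm above the bench. Own z runs up along the rod to its tip; own x points to the side with the ball (upper side of the lean)
- post_tip (a point): the tip of the rod, 156 mm from the shoulder along the axis, 195 mm above the bench; the last 10 mm taper from 20 to 10 mm diameter
- ball_spot (a point): outermost point of the sprung ball, 139 mm up the rod from the shoulder. The 16 mm ball stands 5 mm proud on one side; a sleeve pushed over it presses it in (5 to 15 N along the rod, more than the sleeves' weight); it springs out when the sleeve's upper end is about 7 mm below its middle
- ball (a joint): how far the ball is pushed into the rod, m: 0 = fully out, 0.005 = flush, 0.006 = stop
- spacer_center (a point): centre (half-way up, on the axis) of the spacer: plain aluminium tube, 40 mm outside, 23 mm bore, 70 mm long, same both ways up, about 0.11 to 0.22 kg, standing upright on the bench at the start; own z along the tube. Past the ball it slides down the slippery rod by its own weight
- spacer_home (a point): where the spacer's centre is when it sits on the shoulder: on the rod's axis 35 mm from the shoulder
- collar_center (a point): centre (half-way up, on the axis) of the flanged stop collar: steel, 60 mm long, 23 mm bore right through; a 40 mm neck above a 60 mm wide, 14 mm thick flange at its lower end; about 0.17 to 0.35 kg; stands upright on its flange at the start; own z from flange to neck
- collar_foot (a point): centre of the flange's underside, 30 mm below the collar's centre
- collar_home (a point): where the collar's centre is when its flange sits on the spacer: on the rod's axis 100 mm from the shoulder; the rod then stands 26 mm out of the collar and the ball's middle is 9 mm above its upper end
- shell1_center (a point): centre of a dark open-topped moulded shell standing upright, 36 x 56 x 90 mm high (own x, y, z); bystander. Two shells stand on opposite sides of each sleeve, their centres about 60 mm from the sleeve's axis, so the gripper fits down only between them
- shell2_center (a point): centre of another such shell, same size; bystander
- shell3_center (a point): centre of another such shell, same size; bystander
- shell4_center (a point): centre of another such shell, same size; bystander
- spray_can_center (a point): centre of a grey can, 52 mm diameter, 150 mm high, upright at the back of the bench; bystander
- wrench: spanner 180 mm long lying between the robot and the fixture, origin under its middle, length along own x; bystander
- mallet: hammer 240 mm long lying at the back of the bench, origin under its middle, length along own x; bystander
There are look-alikes about, which are no part of the job. Of the things that look like the part that bears collar_center, the smallest one is meant.

How it is judged:
On the way:
1. the spacer alone is home on the shoulder and the ball is out again, the collar not yet on the rod (distance between spacer_center and spacer_home below 0.006 m and angle between the z axis of spacer_center and the z axis of post_seat, either way round below 0.12 rad and value of joint ball below 0.0015 m and distance between collar_center and post_seat above 0.15 m), for 0.2 s.
At the end, for the whole second after the job is handed in: The spacer's centre is within 6 mm of its home, the collar's centre within 6 mm of its home with its flange towards the spacer, both in line with the rod to 7 degrees and at rest, and the ball is out to within 1.5 mm (distance between spacer_center and spacer_home below 0.006 m and angle between the z axis of each of spacer_center, collar_center and the z axis of post_seat, either way round below 0.12 rad and distance between collar_center and collar_home below 0.006 m and z of collar_foot in the frame of post_seat below 0.08 m and value of joint ball below 0.0015 m and linear speed of each of spacer, collar below 0.02 m/s); the robot touches nothing.
It fails at once if a shell, the can, the spanner or the hammer is shifted or tipped by more than 25 mm (distance of any of shell1_center, shell2_center, shell3_center, shell4_center, spray_can_center, wrench, mallet from where it was at the start of the episode above 0.025 m).
It also fails if it takes over 62 s, if anything falls off the work surface, if the arm or the gripper's body presses on something with over 40 N, if the wrist force passes 120 N, or if a joint passes its speed limit or range.

### The arm

A 6-joint arm with a two-finger parallel gripper is mounted at the origin on the work surface. World frame = base frame: x ahead of the robot, y to its left, z up, the work surface at z = 0. Lengths are in m, angles in rad, forces in N, time in s.
With the tool pointing down it reaches from about 0.35 to 0.85 m from the base axis. Payload 8.1 kg.
Tool frame: the origin (TCP) lies where the fingers leave the gripper's body, on its centre line; the fingertips stand 73 mm ahead of it and the grasp point (between the pads) lies 54 mm ahead of it (manip.tcp_to_grasp is the distance from the TCP to the grasp point, in m); z points along the fingers, y is the direction in which the jaws open and shut (so a half turn about z gives the same grasp; the last joint's range is limited). The gripper opens to 85 mm and grips with 20 to 120 N. Pads are 22 mm wide; open, the fingers measure 114 mm over their backs; the gripper's body (76 mm by 85 mm) begins 54 mm behind the grasp point. The pads swing forward as they close: fully open they stand 13 mm farther back than shut.
Start: joints at [-1.325, 0.13, 1.488, -0, 1.523, -0.085], TCP at [0.195, -0.567, 0.304] pointing down, gripper open.
Joint ranges: [-2.96, 2.96], [-0.89, 2.26], [0.02, 2.5], [-1.34, 4.48], [0, 2.73], [-2.66, 2.66]. Speed limits (rad/s): [2.39, 2.39, 2.79, 3.14, 3.14, 3.14].

### API

Orientations are given as a rotation vector (axis times angle).
In Python, from plant import manip gives the robot as it stands. The module is installed in compiled form; this text tells all that it offers.
- The arm moves only by the tool drive_tool, never from a script. Its argument "increments" is text: rows parted by semicolons, each of 7 numbers parted by spaces: the turn, a rotation vector about the tool's x, y, z in degrees, then the shift along the tool's x, y, z in mm, then the closure, from -1 (fully open) to 1 (shut), so that 0 is half open. A call has 1 to 8 rows; each row shifts and turns the pose as measured when the row begins, along the tool's axes as they then stand; what a row does not reach is not made up. A row lasts 1/8 s, in which the tool goes at most 62.5 mm and 10.7 degrees, less where a joint would pass 70% of its speed; a pose out of reach is approached as far as the arm can. A call with a gripper value outside its range is refused whole. The fingers move at their own pace and stop on an object; "newtons" is the grip in N (left out, the last holds). Time passes only in rows, so rows that do not move let the fingers close. It gives the time, the measured TCP pose, the force and the opening at its end, in the units of the state.
- manip.read_state(): the state, without advancing time (a new reading comes with each control period).
- manip.grab_frame(name): name is "side" or "top" or "wrist"; returns a dict with "img" (400x640x3 uint8, red, green, blue), "range_z" (400x640 float32, m along the optical axis (not along the pixel's ray), 0 where there is no reading), "K" (3x3 intrinsics, pixels), "cam_to_world" (4x4, takes a point from camera to world coordinates); the wrist camera has in their place "hand_eye" (4x4, takes a point from camera to tool coordinates, whose origin is the TCP and whose axes are the flange's). Camera axes: x right, y down, z forward; pixel columns grow to the right and rows downward; lengths in m; the calibration is good to about 2 mm. A picture is of the moment at which its call begins: read the wrist's pose just before it.
- manip.hand_in(): hands the job in, once; it reports no verdict.
The state is a dict: "clock": time; "joints": joint angles; "qd": joint speeds; "tau": joint torques, N m; "eef_pos": TCP position; "orientation": TCP orientation; "ft_force": force on the tool from outside, world axes, zero at the start; "ft_torque": the same for the moment, N m; "finger_gap": finger opening in m.
Only numpy, scipy, OpenCV 4.12 (cv2) and the standard library are available. Lean on these libraries where they do the work, as an engineer would, in place of code of your own. Each camera call takes 0.05 s, during which the arm holds its last target. There are 200 camera calls.

## Working session

There is one attempt and no reset: what is moved stays moved. The work goes in short steps, Python scripts to look and compute and a tool call to move; the robot and the scene stay as the last step left them, time stands still between calls to the robot, and variables do not carry over. Pictures are saved under pics/ and viewed, about 8 in all and at most 12, crops included, and the job is handed in when it is done.

Besides the shell and the picture viewer there is one more tool, called by a JSON object that holds its "op" and its "data". drive_tool: Moves the arm, as the interface text tells. Its arguments: {"type":"object","properties":{"increments":{"type":"string"},"newtons":{"type":"number"}},"required":["increments"]}

```bash
mkdir -p pics; cat > h.py <<'E'
import numpy as np, cv2
from plant import manip
from scipy.spatial.transform import Rotation as R
def T_tool():
    s=manip.read_state(); T=np.eye(4); T[:3,:3]=R.from_rotvec(s["orientation"]).as_matrix(); T[:3,3]=s["eef_pos"]; return T,s
def grab(n):
    T,s=T_tool(); f=manip.grab_frame(n)
    M=f["cam_to_world"] if "cam_to_world" in f else T@f["hand_eye"]
    return f,np.array(M)
def cloud(f,M):
    z=f["range_z"]; v,u=np.mgrid[:400,:640]; K=f["K"]
    P=np.stack([(u-K[0,2])/K[0,0]*z,(v-K[1,2])/K[1,1]*z,z],-1)
    W=P@M[:3,:3].T+M[:3,3]; W[z==0]=np.nan; return W
def save(f,n): cv2.imwrite("pics/"+n,f["img"][:,:,::-1])
E
python3 - <<'E'
from h import *
a=[]
for n in("side","top"):
    f,M=grab(n); np.savez(n+".npz",W=cloud(f,M),img=f["img"],K=f["K"],M=M); a.append(f["img"]); print(n,M.round(3).tolist(),f["K"][0])
    save(f,n+"0.png")
f,M=grab("wrist"); print(f["hand_eye"]); print(manip.read_state()); print(manip.tcp_to_grasp)
E
```

```text
side [[-0.845, -0.364, 0.391, 0.131], [-0.534, 0.6, -0.596, 0.592], [-0.017, -0.712, -0.702, 0.828], [0.0, 0.0, 0.0, 1.0]] [444.86952692   0.         326.46805703]
top [[-0.008, -0.991, 0.132, 0.402], [-1.0, 0.006, -0.013, 0.01], [0.012, -0.132, -0.991, 1.135], [0.0, 0.0, 0.0, 1.0]] [371.974211     0.         318.35225569]
[[ 6.44407709e-04 -9.55602407e-01 -2.94658488e-01  7.59778673e-02]
 [ 9.99999774e-01  5.59921715e-04  3.71090704e-04  2.66920781e-04]
 [-1.89629484e-04 -2.94658660e-01  9.55602552e-01 -6.97395084e-02]
 [ 0.00000000e+00  0.00000000e+00  0.00000000e+00  1.00000000e+00]]
{'clock': 0.15, 'joints': array([-1.32538138e+00,  1.31034425e-01,  1.48904454e+00, -2.16656466e-05,
        1.52298237e+00, -8.54163731e-02]), 'qd': array([ 1.81917210e-05, -7.06269202e-04, -2.55279714e-03,  1.21704622e-04,
       -4.55624691e-04, -3.22458247e-04]), 'tau': array([ 1.72781954e-03, -5.70062506e+01, -5.01159346e+01, -1.30840035e-04,
        9.63262108e-03, -8.51705863e-06]), 'eef_pos': array([ 0.19482544, -0.56715007,  0.30304894]), 'orientation': array([-3.09726734e+00, -5.17062824e-01,  2.18142646e-04]), 'ft_force': array([ 0.01465236, -0.33897468,  1.02493157]), 'ft_torque': array([ 0.02801064, -0.01166709, -0.05242459]), 'finger_gap': 0.08555433136121612}
0.0539
```

View pics/top0.png

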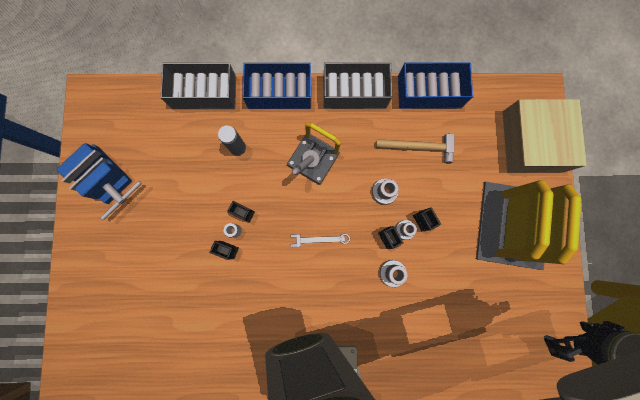

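View pics/side0.png

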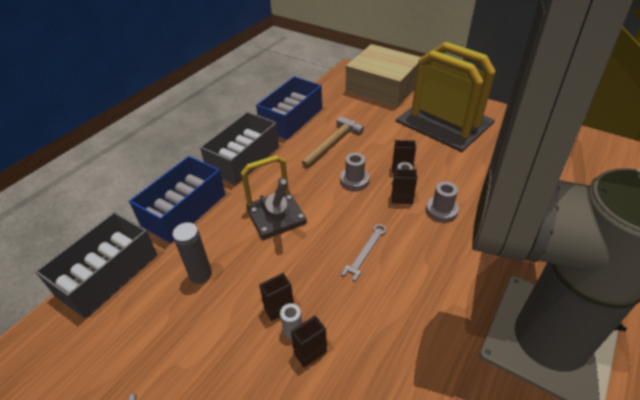

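The top view shows the spacer at (232,230) between two shells, and the collar at (406,229) between two shells, with larger look-alikes at (386,191) and (394,273). The fixture is at about (313,160) with its rod leaning toward (290,180). The side view agrees.

```bash
python3 - <<'E'
from h import *
D={n:np.load(n+".npz") for n in("top","side")}
W=D["top"]["W"]
for nm,(u,v) in dict(spacer=(232,230),collar=(406,229),l1=(386,191),l2=(394,273),fix=(313,160),can=(228,133),spanL=(296,240),spanR=(344,239)).items(): print(nm,W[v,u].round(3))
c0={"spacer":W[230,232],"collar":W[229,406],"l1":W[191,386],"l2":W[273,394]}
for n,d in D.items():
    P=d["W"].reshape(-1,3)
    print(n)
    for k,c in c0.items():
        m=np.hypot(*(P[:,:2]-c[:2]).T)<0.1
        Q=P[m&(P[:,2]>.006)]
        h,e=np.histogram(Q[:,2],bins=np.arange(0,.12,.005)); print(k,h)
f=W[160,313]
allP=np.concatenate([d["W"].reshape(-1,3) for d in D.values()])
m=(np.hypot(*(allP[:,:2]-f[:2]).T)<.13)
Q=allP[m]
for a in np.arange(0.01,.22,.01):
    q=Q[(Q[:,2]>a)&(Q[:,2]<a+.01)]; 
    if len(q): print(a.round(2),len(q),q.mean(0).round(3),q.min(0).round(3),q.max(0).round(3))
for n,d in D.items():
    im=d["img"]; 
c1=cv2.resize(D["top"]["img"][110:200,265:365],None,fx=4,fy=4,interpolation=2)
c2=cv2.resize(D["top"]["img"][190:270,200:260],None,fx=4,fy=4,interpolation=2)
c3=cv2.resize(D["top"]["img"][190:270,370:450],None,fx=4,fy=4,interpolation=2)
o=np.zeros((690,640,3),np.uint8); o=np.zeros((600,800,3),np.uint8)
o[:360,:400]=c1; c4=cv2.resize(D["side"]["img"][140:240,230:330],None,fx=4,fy=4,interpolation=2)[:360]; o[:360,400:]=c4
o[360:,:180]=cv2.resize(c2,(180,240)); o[360:,200:440]=cv2.resize(c3,(240,240))
cv2.imwrite("pics/crop.png",o[:,:,::-1])
E
```

```text
spacer [ 0.446  0.258 -0.   ]
collar [ 0.445 -0.271  0.002]
l1 [ 0.563 -0.214 -0.001]
l2 [ 0.314 -0.23   0.003]
fix [0.646 0.011 0.069]
can [0.703 0.241 0.153]
spanL [0.414 0.063 0.009]
spanR [ 0.416 -0.081  0.009]
top
spacer [  0  24  11  14  16  12  68 136  39  28  26  32  25  83  73  26  23 148
 108   1   0   0   0]
collar [  0  35  87  76  25  24  61 111  44  38  42  83  85  39  27  43  33 145
 115   1   0   0   0]
l1 [  0  17  20 144  75   5  11  11  10  12  10   9  14   9  13  97  81   1
   0   0   0   0   0]
l2 [  0  22  25 159  73  12  17  30  14  11  20  17  18  14  17 118  88  30
  23   0   0   0   0]
side
spacer [  0  59  66  58  61  76  93 139 150 133 170 173 187 246 293 150 176 315
 267   1   0   0   0]
collar [  0  39  38  44  43  42  48  58  64  72  70 100  97  83 105 115 132 173
 113   0   0   0   0]
l1 [  0  31  38 149  82  29  24  28  30  27  33  31  47  41  41  88  86   0
   0   0   0   0   0]
l2 [  0  49  62 203 105  45  47  45  50  37  52  61  53  69  70 129 125  33
  23   0   0   0   0]
0.01 1001 [0.654 0.019 0.018] [ 0.585 -0.069  0.01 ] [0.742 0.095 0.02 ]
0.0
[... 571 characters left out ...]
.1 72 [0.679 0.004 0.105] [ 0.62  -0.063  0.1  ] [0.74  0.045 0.11 ]
0.11 64 [0.682 0.005 0.115] [ 0.616 -0.062  0.11 ] [0.737 0.048 0.12 ]
0.12 81 [0.679 0.004 0.125] [ 0.611 -0.065  0.12 ] [0.741 0.052 0.13 ]
0.13 143 [ 0.691 -0.003  0.136] [ 0.606 -0.062  0.13 ] [0.741 0.054 0.14 ]
0.14 352 [ 0.7   -0.009  0.145] [ 0.601 -0.056  0.14 ] [0.735 0.057 0.15 ]
0.15 33 [0.623 0.041 0.155] [ 0.596 -0.03   0.15 ] [0.728 0.062 0.16 ]
0.16 27 [0.603 0.054 0.165] [0.59 0.04 0.16] [0.614 0.063 0.17 ]
0.17 23 [0.597 0.057 0.174] [0.588 0.043 0.17 ] [0.609 0.067 0.179]
0.18 60 [0.591 0.058 0.186] [0.582 0.045 0.18 ] [0.606 0.068 0.19 ]
0.19 86 [0.592 0.058 0.194] [0.582 0.047 0.19 ] [0.605 0.069 0.2  ]
```

View pics/crop.png

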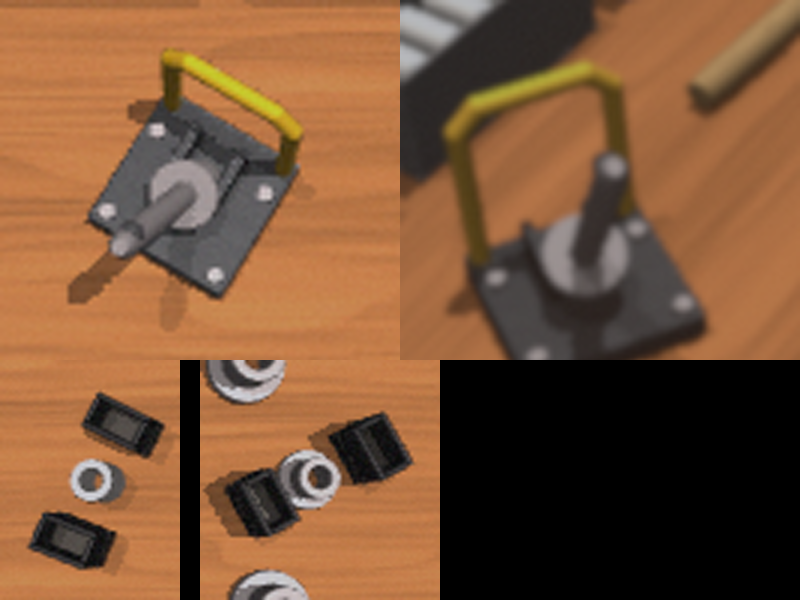

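The crops confirm the layout: the rod tip in the top view is near (296,172) and the ring tops are clearly visible. Next I fit the rings, shells and rod.

```bash
python3 - <<'E'
from h import *
from scipy.optimize import least_squares as LS
D={n:np.load(n+".npz") for n in("top","side")}
W={n:d["W"].reshape(-1,3) for n,d in D.items()}
def circ(q,r=None):
    f=lambda p:np.hypot(q[:,0]-p[0],q[:,1]-p[1])-p[2]
    return LS(f,[*q[:,:2].mean(0),.016],loss="soft_l1",f_scale=.002).x
for nm,(c,z) in dict(spacer=((.446,.258),.07),collar=((.445,-.271),.06)).items():
    for n,P in W.items():
        q=P[(np.hypot(*(P[:,:2]-c).T)<.045)&(abs(P[:,2]-z)<.005)]
        print(nm,n,len(q),q[:,2].mean().round(4),circ(q).round(4))
        q=P[(np.hypot(*(P[:,:2]-c).T)<.11)&(abs(P[:,2]-.09)<.004)]
        k,l,ce=cv2.kmeans(q[:,:2].astype(np.float32),2,None,(3,50,1e-5),5,0)
        for i in(0,1): print("  shell",cv2.minAreaRect(q[l[:,0]==i,:2].astype(np.float32)*1000))
P=np.concatenate(list(W.values()))
# rod: residual of surface points vs cylinder r=10, direction 30deg lean with yaw psi
q=[]
for n,P in W.items():
    # radial gate around line foot->tip
    a=np.array([.661,.018,.06]);b=np.array([.594,.057,.195]);d=(b-a)/np.linalg.norm(b-a)
    t=(P-a)@d; r=np.linalg.norm(P-a-t[:,None]*d,axis=1)
    m=(t>.01)&(t<.143)&(r<.022); q.append(P[m]); print(n,m.sum())
    m2=(P[:,2]>.012)&(P[:,2]<.024)&(np.hypot(*(P[:,:2]-a[:2]).T)<.12)
    print(n,"base",cv2.minAreaRect(P[m2][:,:2].astype(np.float32)*1000))
    s=P[(abs(P[:,2]-.06)<.003)&(np.hypot(*(P[:,:2]-a[:2]).T)<.035)]; print("shoulder",len(s),cv2.minEnclosingCircle((s[:,:2]*1000).astype(np.float32)) if len(s) else 0)
    tp=P[(np.linalg.norm(P-b,axis=1)<.02)&(P[:,2]>.19)]; print("tip",tp.mean(0),tp[:,2].max())
def res(p,q,free=False):
    psi,lean=p[2],p[3]; d=np.array([-np.sin(lean)*np.cos(psi),-np.sin(lean)*np.sin(psi),np.cos(lean)])
    a=np.array([p[0],p[1],.06]);v=q-a;t=v@d
    return np.linalg.norm(v-t[:,None]*d,axis=1)-.01
for nm,qq in (("top",q[0]),("side",q[1]),("both",np.concatenate(q))):
    r=LS(res,[.661,.018,-.53,.5236],args=(qq,),loss="soft_l1",f_scale=.0015); p=r.x
    print(nm,p.round(4),np.degrees(p[2:]).round(1),"tip",np.array([p[0]-.156*np.sin(p[3])*np.cos(p[2]),p[1]-.156*np.sin(p[3])*np.sin(p[2]),.06+.156*np.cos(p[3])]).round(4),"rms",np.median(abs(r.fun)).round(4))
E
```

```text
spacer top 115 0.0696 [0.4443 0.2478 0.0162]
  shell ((388.27447509765625, 269.02239990234375), (55.44480514526367, 35.8780632019043), 68.05545043945312)
  shell ((498.3531188964844, 222.314208984375), (55.93290328979492, 34.9957160949707), 63.22550582885742)
spacer side 243 0.07 [0.4445 0.2522 0.0163]
  shell ((498.56683349609375, 225.5303192138672), (55.54880905151367, 36.63700485229492), 63.16693115234375)
  shell ((387.66070556640625, 272.00091552734375), (56.187232971191406, 37.31895446777344), 67.46739196777344)
collar top 118 0.06 [ 0.4446 -0.2678  0.0168]
  shell ((419.8916320800781, -211.89292907714844), (54.96842956542969, 36.080814361572266), 27.239986419677734)
  shell ((471.42413330078125, -320.084228515625), (55.65811538696289, 37.38980484008789), 28.752338409423828)
collar side 113 0.0599 [ 0.454  -0.2878  0.021 ]
  shell ((420.4696350097656, -209.84466552734375), (55.81570816040039, 40.539527893066406), 27.743408203125)
  shell ((471.58026123046875, -317.4664306640625), (54.723060607910156, 39.26280975341797), 27.54358673095703)
top 117
top base ((666.1100463867188, 10.548385620117188), (120.71229553222656, 121.04596710205078), 58.30954360961914)
shoulder 47 ((654.3353271484375, 16.869770050048828), 25.371843338012695)
tip [0.59251805 0.05499938 0.19391908] 0.19807556287233674
side 162
side base ((666.4819946289062, 12.801322937011719), (120.9203109741211, 124.03020477294922), 58.56902313232422)
shoulder 69 ((655.1451416015625, 19.79218101501465), 25.81119155883789)
tip [0.59078474 0.06077714 0.19409089] 0.19975531508683442
top [ 0.6533  0.0183 -0.5507  0.5217] [-31.6  29.9] tip [0.587  0.059  0.1952] rms 0.0004
side [ 0.6544  0.0201 -0.5484  0.5246] [-31.4  30.1] tip [0.5877 0.0608 0.195 ] rms 0.0003
both [ 0.654   0.0193 -0.5518  0.5235] [-31.6  30. ] tip [0.5875 0.0602 0.1951] rms 0.0007
```

```bash
cat >> h.py <<'E'
from scipy.spatial.transform import Slerp
def down(th): th=np.radians(th); y=np.array([np.cos(th),np.sin(th),0]); z=np.array([0,0,-1.]); return np.stack([np.cross(y,z),y,z],1)
PSI=np.radians(-31.6); DR=np.array([-.5*np.cos(PSI),-.5*np.sin(PSI),np.cos(np.pi/6)])
FOOT=np.array([.654,.0193,.06])
def plan(pts,n,clo=-1,dec=0):
    """pts: list of (pos,R); n rows for each leg; prints rows from the pose now"""
    T,s=T_tool(); p0,R0=T[:3,3],R.from_matrix(T[:3,:3])
    for (p1,R1),k in zip(pts,n):
        p1=np.array(p1);R1=R.from_matrix(R1); w=(R0.inv()*R1).as_rotvec()
        rows=[]
        for i in range(k):
            Ri=R0*R.from_rotvec(w*i/k); sh=Ri.inv().apply((p1-p0)/k)*1000
            rows.append(" ".join("%g"%x for x in np.r_[(np.degrees(w)/k).round(max(dec,1)),sh.round(dec)]+0.)+" %g"%clo)
        print("; ".join(rows)); p0,R0=p1,R1
E
python3 - <<'E'
from h import *
plan([((.36,-.36,.3),down(-30)),((.43,-.02,.3),down(20)),((.435,.20,.27),down(67))],[5,7,6])
E
```

```text
0 0 -8.2 45 -28 1 -1; 0 0 -8.2 48 -22 1 -1; 0 0 -8.2 51 -15 1 -1; 0 0 -8.2 52 -7 1 -1; 0 0 -8.2 53 0 1 -1
0 0 -7.1 47 -16 0 -1; 0 0 -7.1 49 -10 0 -1; 0 0 -7.1 49 -4 0 -1; 0 0 -7.1 50 3 0 -1; 0 0 -7.1 49 9 0 -1; 0 0 -7.1 47 15 0 -1; 0 0 -7.1 45 21 0 -1
0 0 -7.8 34 13 5 -1; 0 0 -7.8 32 18 5 -1; 0 0 -7.8 29 22 5 -1; 0 0 -7.8 26 26 5 -1; 0 0 -7.8 22 29 5 -1; 0 0 -7.8 18 32 5 -1
```

{"op": "drive_tool", "data": {"increments": "0 0 -8 45 -28 0 -1; 0 0 -8 48 -22 0 -1; 0 0 -8 51 -15 0 -1; 0 0 -8 52 -7 0 -1; 0 0 -8 53 0 0 -1; 0 0 -7 47 -16 0 -1; 0 0 -7 49 -10 0 -1; 0 0 -7 49 -4 0 -1"}}

```text
clock: 1.15
eef_pos: [0.3917, -0.2055, 0.3007]
orientation: [-2.375, -2.049, -0.003]
ft_force: [0.5, 0.1, 0.7]
finger_gap: 0.0856
```

```bash
python3 - <<'E'
from h import *
print(manip.read_state()["joints"])
plan([((.435,.19,.26),down(67))],[8])
E
```

```text
[-0.60114766 -0.30533312  1.90449976  0.00298026  1.54678775 -0.45398859]
0 0 -9.4 50 -2 5 -1; 0 0 -9.4 49 6 5 -1; 0 0 -9.4 48 14 5 -1; 0 0 -9.4 45 22 5 -1; 0 0 -9.4 40 29 5 -1; 0 0 -9.4 35 35 5 -1; 0 0 -9.4 29 40 5 -1; 0 0 -9.4 22 45 5 -1
```

{"op": "drive_tool", "data": {"increments": "0 0 -9.4 50 -2 5 -1; 0 0 -9.4 49 6 5 -1; 0 0 -9.4 48 14 5 -1; 0 0 -9.4 45 22 5 -1; 0 0 -9.4 40 29 5 -1; 0 0 -9.4 35 35 5 -1; 0 0 -9.4 29 40 5 -1; 0 0 -9.4 22 45 5 -1"}}

```text
clock: 2.15
eef_pos: [0.4264, 0.2042, 0.2612]
orientation: [0.566, 3.09, 0.007]
ft_force: [0.8, -0.2, -0.1]
finger_gap: 0.0851
```

```bash
cat >> h.py <<'E'
from scipy.optimize import least_squares as LS
def ring(f,M,c,z,rad=.045):
    P=cloud(f,M).reshape(-1,3)
    q=P[(np.hypot(*(P[:,:2]-c).T)<rad)&(abs(P[:,2]-z)<.006)]
    if len(q)<10: return len(q)
    g=lambda p:np.hypot(q[:,0]-p[0],q[:,1]-p[1])-p[2]
    x=LS(g,[*q[:,:2].mean(0),.016],loss="soft_l1",f_scale=.002).x
    return len(q),q[:,2].mean().round(4),x.round(4)
E
python3 - <<'E'
from h import *
T,s=T_tool(); print(s["eef_pos"],s["orientation"],s["qd"].round(3),s["joints"].round(2))
f,M=grab("wrist"); save(f,"w1.png"); print(ring(f,M,(.4444,.25),.07))
E
```

```text
[0.42643399 0.20419957 0.26120768] [0.56562703 3.08989586 0.00728351] [ 0.848  0.578 -0.418 -0.005 -0.172 -0.505] [ 0.34 -0.2   1.89  0.    1.45 -0.87]
(1594, np.float64(0.0693), array([0.4462, 0.2505, 0.0166]))
```

View pics/w1.png

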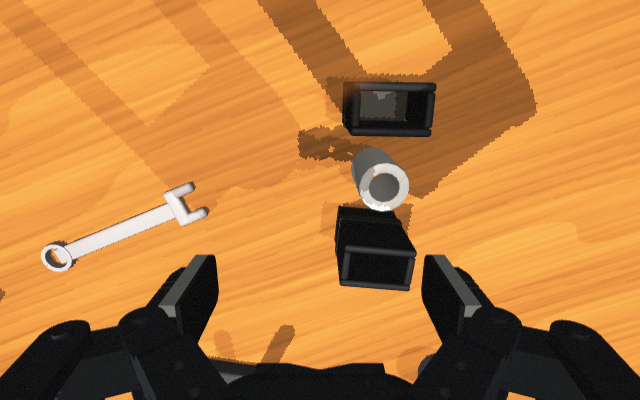

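The wrist view shows the spacer ring at (383,187) between its shells at (390,108) and (378,265), with the shell line along tool x as wanted. I move above it and measure again at rest.

```bash
python3 - <<'E'
from h import *
T,s=T_tool(); print(s["eef_pos"],s["orientation"])
plan([((.4445,.25,.2),down(67))],[3])
E
```

```text
[0.42579214 0.20904753 0.2604327 ] [-0.54878632 -3.09201723 -0.01247029]
0.1 -0.1 1 -1 15 20 -1; 0.1 -0.1 1 -1 15 20 -1; 0.1 -0.1 1 -1 15 20 -1
```

{"op": "drive_tool", "data": {"increments": "0 0 1 -1 15 20 -1; 0 0 1 -1 15 20 -1; 0 0 1 -1 15 20 -1; 0 0 0 0 0 0 -1"}}

```text
clock: 2.7
eef_pos: [0.4439, 0.2539, 0.1982]
orientation: [-0.623, -3.076, -0.011]
ft_force: [0.3, -0.6, 0.1]
finger_gap: 0.0854
```

```bash
python3 - <<'E'
from h import *
f,M=grab("wrist"); T,s=T_tool(); print(s["eef_pos"],s["orientation"],abs(s["qd"]).max())
print(T[:3,:3].round(3).tolist())
r=ring(f,M,(.4444,.25),.07); print(r)
P=cloud(f,M).reshape(-1,3); q=P[(abs(P[:,2]-.09)<.004)&(np.hypot(P[:,0]-.4444,P[:,1]-.25)<.1)]; 
if len(q): print(len(q),q.min(0),q.max(0))
plan([((*r[2][:2],.104),down(67))],[4])
E
```

```text
[0.44428919 0.25367466 0.19925545] [-0.62320722 -3.07740411 -0.01170532] 0.03100978891654311
[[-0.921, 0.389, -0.0], [0.389, 0.921, 0.008], [0.003, 0.007, -1.0]]
(2661, np.float64(0.0694), array([0.4468, 0.251 , 0.0169]))
6421 [0.36344299 0.19335878 0.08600483] [0.52683437 0.30373913 0.0914939 ]
0.1 0 0 -1 -1 24 -1; 0.1 0 0 -1 0 24 -1; 0.1 0 0 -1 0 24 -1; 0.1 0 0 -1 0 24 -1
```

{"op": "drive_tool", "data": {"increments": "0.2 0 0 -1 -1 24 -1; 0.1 0 0 -1 -1 24 -1; 0.1 0 0 0 0 24 -1; 0 0 0 0 0 22 -1; 0 0 0 0 0 0 -1"}}

```text
clock: 3.38
eef_pos: [0.4483, 0.2498, 0.1095]
orientation: [0.623, 3.075, 0.007]
ft_force: [-0.2, -0.2, 0.5]
finger_gap: 0.0855
```

```bash
python3 - <<'E'
from h import *
T,s=T_tool(); print(s["eef_pos"],s["ft_force"].round(1),abs(s["qd"]).max()); print(T[:3,:3].round(3).tolist())
E
```

```text
[0.44826635 0.24981317 0.10954571] [-0.2 -0.2  0.5] 0.03765855271752038
[[-0.921, 0.389, 0.005], [0.389, 0.921, 0.003], [-0.003, 0.005, -1.0]]
```

{"op": "drive_tool", "data": {"increments": "0 -0.2 0 2 0 5 -1; 0 0 0 0 0 0 0; 0 0 0 0 0 0 0.5; 0 0 0 0 0 0 1; 0 0 0 0 0 0 1; 0 0 0 0 0 0 1", "newtons": 60}}

```text
clock: 4.12
eef_pos: [0.4486, 0.2512, 0.1089]
orientation: [0.621, 3.067, 0.011]
ft_force: [-0.3, -0.0, -2.0]
finger_gap: 0.0388
```

```bash
python3 - <<'E'
from h import *
T,s=T_tool(); print(s["eef_pos"],s["ft_force"].round(1),s["finger_gap"]); print(T[:3,:3].round(3).tolist(),s["joints"].round(2))
E
```

```text
[0.44857865 0.25122087 0.10888324] [-0.3 -0.  -2. ] 0.03877580690491711
[[-0.921, 0.389, 0.014], [0.389, 0.921, 0.004], [-0.011, 0.009, -1.0]] [ 0.41  0.08  1.92 -0.    1.13 -0.76]
```

{"op": "drive_tool", "data": {"increments": "0 0 0 0 0 -30 1; 0 0 0 0 0 -50 1; 0 0 0 0 0 -50 1; 0 0 0 0 0 0 1"}}

```text
clock: 4.62
eef_pos: [0.4453, 0.25, 0.2401]
orientation: [0.622, 3.071, 0.006]
ft_force: [0.1, 0.9, -3.1]
finger_gap: 0.039
```

```bash
cat >> h.py <<'E'
def align(zt):
    T,_=T_tool(); z=T[:3,2]; c=np.cross(z,zt); a=np.arctan2(np.linalg.norm(c),z@zt)
    return R.from_rotvec(c/np.linalg.norm(c)*a).as_matrix()@T[:3,:3]
E
python3 - <<'E'
from h import *
T,s=T_tool(); print(s["eef_pos"],s["ft_force"].round(1),s["finger_gap"])
f,M=grab("wrist"); save(f,"w2.png")
P=cloud(f,np.array(f["hand_eye"])).reshape(-1,3)   # tool frame
q=P[(np.hypot(P[:,0],P[:,1])<.03)&(P[:,2]>.02)&(P[:,2]<.06)]
print(len(q), np.histogram(q[:,2],bins=np.arange(.02,.0601,.004)))
RT=align(-DR)
plan([(FOOT+.30*DR,RT)],[8])
E
```

```text
[0.44525474 0.25004939 0.24008122] [ 0.1  0.9 -3.1] 0.03903378337636972
13137 (array([ 419,  357,  282, 1026, 5211, 1907, 1128, 1051,  919,  837]), array([0.02 , 0.024, 0.028, 0.032, 0.036, 0.04 , 0.044, 0.048, 0.052,
       0.056, 0.06 ]))
0.6 -3.7 0 -17 -13 -10 -1; 0.6 -3.7 0 -18 -14 -9 -1; 0.6 -3.7 0 -18 -14 -8 -1; 0.6 -3.7 0 -18 -14 -6 -1; 0.6 -3.7 0 -19 -14 -5 -1; 0.6 -3.7 0 -19 -14 -4 -1; 0.6 -3.7 0 -19 -14 -2 -1; 0.6 -3.7 0 -19 -14 -1 -1
```

View pics/w2.png

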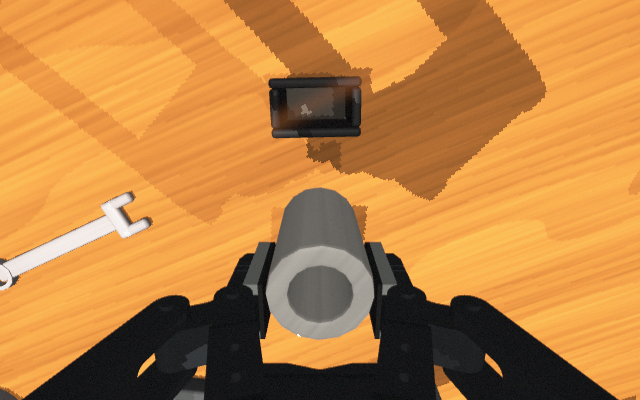

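The wrist view shows the spacer square in the jaws, its ring centred at (320,292). Now its axis in the tool frame.

```bash
cat >> h.py <<'E'
def inhand(f,zt,r0=.02,L=.07):
    """top ring centre and tilt of held sleeve in the tool frame; zt = expected top z"""
    P=cloud(f,np.array(f["hand_eye"])).reshape(-1,3)
    q=P[(np.hypot(P[:,0],P[:,1])<.024)&(abs(P[:,2]-zt)<.004)]
    A=np.c_[q[:,:2],np.ones(len(q))]; w=np.ones(len(q))
    for _ in range(15):
        c=np.linalg.lstsq(A*w[:,None],q[:,2]*w,rcond=None)[0]; e=abs(A@c-q[:,2]); w=1/(1+(e/.0006)**2)
    q=q[e<.0012]
    # centre: ring annulus 11.5..20 -> minimise points out of annulus
    hull=cv2.minEnclosingCircle((q[:,:2]*1000).astype(np.float32))
    g=lambda p:np.hypot(q[:,0]-p[0],q[:,1]-p[1])-p[2]
    x=LS(g,[0,0,.016],loss="soft_l1",f_scale=.002).x
    # side surface
    s=P[(abs(P[:,1])<.018)&(P[:,0]>0.)&(P[:,2]>zt+.004)&(P[:,2]<zt+L-.004)&(P[:,0]<.03)]
    h=lambda p:np.hypot(s[:,0]-p[0]-p[2]*(s[:,2]-zt),s[:,1]-p[1]-p[3]*(s[:,2]-zt))-r0
    y=LS(h,[0,0,0,0],loss="soft_l1",f_scale=.0005)
    print("plane",c.round(4),"ring",x.round(4),"encl",hull,"cyl",len(s),y.x.round(4),np.median(abs(y.fun)).round(5))
E
python3 - <<'E'
from h import *
f,M=grab("wrist"); inhand(f,.0385); print(manip.read_state()["eef_pos"])
E
```

```text
plane [-0.0099  0.011   0.0392] ring [0.0033 0.0004 0.016 ] encl ((0.9185255765914917, 0.029671775177121162), 23.570178985595703) cyl 4062 [ 0.0022  0.0004  0.0113 -0.0098] 0.00016
[0.44310455 0.24904532 0.23515832]
```

```bash
cat >> h.py <<'E'
def goal(s,off=(.003,0),tdir=(.0113,-.0098,1),foot=FOOT):
    T,_=T_tool(); t=np.array(tdir)/np.linalg.norm(tdir); a=T[:3,:3]@t; z=-DR
    c=np.cross(a,z); n=np.linalg.norm(c); Rt=(R.from_rotvec(c/n*np.arctan2(n,a@z))).as_matrix()@T[:3,:3]
    return foot+s*DR-Rt@np.array([*off,0]),Rt
E
python3 - <<'E'
from h import *
g=goal(.29); print(g[0]); plan([g],[8],clo=1)
E
```

```text
[0.53291368 0.09433561 0.31265871]
0.5 -3.8 0 -18 -13 -10 1; 0.5 -3.8 0 -18 -14 -8 1; 0.5 -3.8 0 -19 -14 -7 1; 0.5 -3.8 0 -19 -14 -6 1; 0.5 -3.8 0 -20 -14 -4 1; 0.5 -3.8 0 -20 -14 -3 1; 0.5 -3.8 0 -20 -14 -1 1; 0.5 -3.8 0 -20 -14 0 1
```

{"op": "drive_tool", "data": {"increments": "0.5 -3.8 0 -18 -13 -12 1; 0.5 -3.8 0 -18 -14 -10 1; 0.5 -3.8 0 -19 -14 -8 1; 0.5 -3.8 0 -19 -14 -6 1; 0.5 -3.8 0 -20 -14 -4 1; 0.5 -3.8 0 -20 -14 -3 1; 0.5 -3.8 0 -19 -13 -1 1; 0 0 0 0 0 0 1"}}

```text
clock: 5.72
eef_pos: [0.5139, 0.1078, 0.2867]
orientation: [0.526, 2.654, -0.24]
ft_force: [0.5, 1.1, -2.3]
finger_gap: 0.0388
```

```bash
python3 - <<'E'
from h import *
T,s=T_tool(); print(s["joints"].round(2)); g=goal(.29); print(s["eef_pos"],g[0]); plan([g],[2],clo=1,dec=1)
E
```

```text
[ 0.3  -0.28  1.97 -0.38  1.18 -0.78]
[0.51390707 0.10777706 0.28666977] [0.53292533 0.09436218 0.31265639]
-0.4 -2.2 0 -15.8 -3.5 -6.5 1; -0.4 -2.2 0 -16.1 -3.4 -5.9 1
```

{"op": "drive_tool", "data": {"increments": "-0.4 -2.2 0 0 0 -16 1; -0.4 -2.2 0 -16 -3 0 1; 0 0 0 -15 -4 0 1; 0 0 0 0 0 0 1"}}

```text
clock: 6.22
eef_pos: [0.5293, 0.0953, 0.3101]
orientation: [0.501, 2.591, -0.241]
ft_force: [-0.4, -0.6, -1.8]
finger_gap: 0.0392
```

```bash
python3 - <<'E'
from h import *
T,s=T_tool(); g=goal(.29); print(s["eef_pos"],g[0],abs(s["qd"]).max()); plan([g],[2],clo=1,dec=1)
fs,Ms=grab("side"); ft,Mt=grab("top"); T,s=T_tool(); print(s["eef_pos"])
# predicted tube axis pts in world
A=T[:3,3]+T[:3,:3]@np.array([.003,0,.039]); dz=T[:3,:3]@(np.array([.0113,-.0098,1])/np.linalg.norm([.0113,-.0098,1]))
for n,f,M in(("side",fs,Ms),("top",ft,Mt)):
    P=cloud(f,M).reshape(-1,3); v=P-A; t=v@dz; r=np.linalg.norm(v-t[:,None]*dz,axis=1)
    m=(t>.045)&(t<.068)&(r<.027)&(r>.014); q=P[m]; print(n,len(q))
    if len(q)<15: continue
    e1=T[:3,0];e2=T[:3,1]
    h=lambda p:(lambda w:np.linalg.norm(w-(w@dz)[:,None]*dz,axis=1)-.02)(q-A-p[0]*e1-p[1]*e2)
    y=LS(h,[0,0],loss="soft_l1",f_scale=.001); print(" tube offset tool x,y",y.x.round(4),np.median(abs(y.fun)).round(4))
o=np.zeros((400,800,3),np.uint8); o[:,:400]=cv2.resize(fs["img"][120:240,220:340],(400,400)); o[:,400:]=cv2.resize(ft["img"][100:200,250:350],(400,400)); cv2.imwrite("pics/c2.png",o[:,:,::-1])
E
```

```text
[0.52933938 0.09534096 0.31007195] [0.53292921 0.09437117 0.31265558] 0.024511451423841018
-0.1 -0.3 0 -2.2 0.2 -0.2 1; -0.1 -0.3 0 -2.2 0.2 -0.2 1
[0.5285085  0.09563602 0.30906186]
side 66
 tube offset tool x,y [-0.0018 -0.001 ] 0.0003
top 49
 tube offset tool x,y [-0.0003 -0.0027] 0.0003
```

View pics/c2.png

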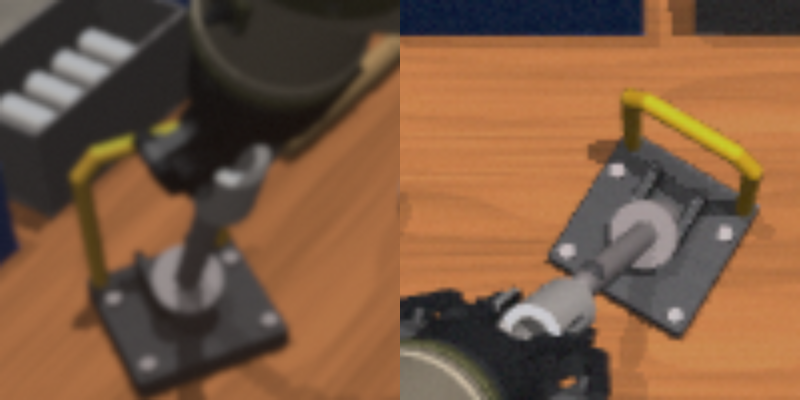

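The crops show the tube in line with the rod, with its lower end just short of the tip in both views. Next I compute the tube-to-rod offset within each camera.

```bash
cat >> h.py <<'E'
RODS={"side":(.6544,.0201,-.5484,.5246),"top":(.6533,.0183,-.5507,.5217)}
def relcheck(off=(.003,0),zt=.039,tdir=(.0113,-.0098,1),L=.07,lo=.045,hi=.068,r0=.02):
    fr={n:grab(n) for n in("side","top")}
    T,s=T_tool(); td=np.array(tdir)/np.linalg.norm(tdir); A=T[:3,3]+T[:3,:3]@np.array([*off,zt]); dz=T[:3,:3]@td; e1,e2=T[:3,0],T[:3,1]
    print("tcp",s["eef_pos"].round(4),"s along rod",((s["eef_pos"]-FOOT)@DR).round(4),"axis angle deg",np.degrees(np.arccos(min(1,-dz@DR))).round(2))
    for n,(f,M) in fr.items():
        P=cloud(f,M).reshape(-1,3); v=P-A; t=v@dz; r=np.linalg.norm(v-t[:,None]*dz,axis=1)
        q=P[(t>lo)&(t<hi)&(r<r0+.006)&(r>r0-.006)]
        if len(q)<12: print(n,len(q)); continue
        h=lambda p:(lambda w:np.linalg.norm(w-(w@dz)[:,None]*dz,axis=1)-r0)(q-A-p[0]*e1-p[1]*e2)
        y=LS(h,[0,0],loss="soft_l1",f_scale=.001); B=A+y.x[0]*e1+y.x[1]*e2+dz*L
        p=RODS[n]; d=np.array([-np.sin(p[3])*np.cos(p[2]),-np.sin(p[3])*np.sin(p[2]),np.cos(p[3])]); a=np.array([p[0],p[1],.06])
        w=a-B; w-=(w@d)*d; print(n,len(q),"end->rod mm in tool",(T[:3,:3].T@w*1000).round(1),"fit",(y.x*1000).round(1))
    w=FOOT-(A+L*dz); w-=(w@DR)*DR; print("model end->rod",(T[:3,:3].T@w*1000).round(1))
E
python3 - <<'E'
from h import *
relcheck()
E
```

```text
tcp [0.5283 0.0959 0.3092] s along rod 0.2894 axis angle deg 0.65
side 67 end->rod mm in tool [-5.9  1.9  0. ] fit [-0.6 -1.1]
top 48 end->rod mm in tool [-6.8  1.6  0. ] fit [ 0.2 -2.7]
model end->rod [-6.6  0.2  0. ]
```

{"op": "drive_tool", "data": {"increments": "-0.2 -0.6 0 -5 1.5 0 1; 0 0 0 0 0 8 1; 0 0 0 0 0 8 1; 0 0 0 0 0 0 1; 0 0 0 0 0 0 1"}}

```text
clock: 7.05
eef_pos: [0.5404, 0.0916, 0.2958]
orientation: [0.495, 2.582, -0.239]
ft_force: [-0.0, -0.5, -2.0]
finger_gap: 0.039
```

```bash
python3 - <<'E'
from h import *
relcheck(); print(manip.read_state()["ft_force"])
E
```

```text
tcp [0.5404 0.0916 0.296 ] s along rod 0.2717 axis angle deg 0.04
side 58 end->rod mm in tool [-0.6 -0.5  0. ] fit [-0.2 -1. ]
top 47 end->rod mm in tool [-1.3 -0.7  0. ] fit [ 0.4 -2.7]
model end->rod [-0.9 -2.2 -0. ]
[ 0.42304038 -0.25603813 -1.97085575]
```

{"op": "drive_tool", "data": {"increments": "0 0 0 -0.9 -0.5 6 1; 0 0 0 0 0 6 1; 0 0 0 0 0 0 1"}}

```text
clock: 7.52
eef_pos: [0.5466, 0.0876, 0.2858]
orientation: [0.495, 2.582, -0.239]
ft_force: [0.1, -0.6, -1.6]
finger_gap: 0.0392
```

```bash
python3 - <<'E'
from h import *
T,s=T_tool(); print(T[:3,:3].T@s["ft_force"],(s["eef_pos"]-FOOT)@DR,s["finger_gap"]); relcheck(lo=.03,hi=.066)
E
```

```text
[ 0.55956291 -0.39673334  1.59667029] 0.25915046060136593 0.03924266811650431
tcp [0.5467 0.0878 0.2864] s along rod 0.2597 axis angle deg 0.03
side 91 end->rod mm in tool [ 1.1 -0.3 -0. ] fit [-0.2 -1. ]
top 66 end->rod mm in tool [ 0.3 -0.7 -0. ] fit [ 0.4 -2.6]
model end->rod [ 0.8 -2.  -0. ]
```

{"op": "drive_tool", "data": {"increments": "0 0 0 0.4 -0.3 6 1; 0 0 0 0 0 6 1; 0 0 0 0 0 6 1; 0 0 0 0 0 6 1; 0 0 0 0 0 6 1"}}

```text
clock: 8.25
eef_pos: [0.5604, 0.0792, 0.2596]
orientation: [0.495, 2.58, -0.239]
ft_force: [-1.0, -1.0, -0.4]
finger_gap: 0.0389
```

```bash
python3 - <<'E'
from h import *
T,s=T_tool(); print(T[:3,:3].T@s["ft_force"],T[:3,:3].T@s["ft_torque"],s["finger_gap"]); relcheck(lo=.03,hi=.066);f,M=grab("wrist"); inhand(f,.0385)
E
```

```text
[ 0.76415525 -1.27566813  0.16955618] [0.15515525 0.50969486 0.01543609] 0.03894430079140307
tcp [0.5604 0.0791 0.2592] s along rod 0.228 axis angle deg 0.06
side 82 end->rod mm in tool [ 1.9 -0.2 -0. ] fit [-0.6 -0.7]
top 65 end->rod mm in tool [ 1.1 -0.2 -0. ] fit [ 0.2 -2.7]
model end->rod [ 1.2 -1.6 -0. ]
plane [-0.0094  0.0089  0.0395] ring [0.0035 0.0005 0.016 ] encl ((1.0076038837432861, 0.020152639597654343), 23.531652450561523) cyl 4085 [ 0.0025  0.0005  0.0111 -0.0095] 0.00016
```

```bash
python3 - <<'E'
from h import *
f,M=grab("wrist"); P=cloud(f,np.array(f["hand_eye"]))
m=(np.hypot(P[...,0]-.003,P[...,1])<.010)
q=P[m]; print(np.histogram(q[:,2],bins=np.arange(.03,.12,.006)))
q=q[(q[:,2]>.062)&(q[:,2]<.08)]; print(len(q),q.mean(0) if len(q) else "")
cv2.imwrite("pics/w3.png",cv2.resize(f["img"][230:350,230:410],(720,480))[:,:,::-1])
E
```

```text
(array([0, 0, 0, 0, 0, 0, 0, 0, 1, 0, 0, 0, 0, 0]), array([0.03 , 0.036, 0.042, 0.048, 0.054, 0.06 , 0.066, 0.072, 0.078,
       0.084, 0.09 , 0.096, 0.102, 0.108, 0.114]))
1 [-0.00691908  0.0010998   0.07804087]
```

View pics/w3.png

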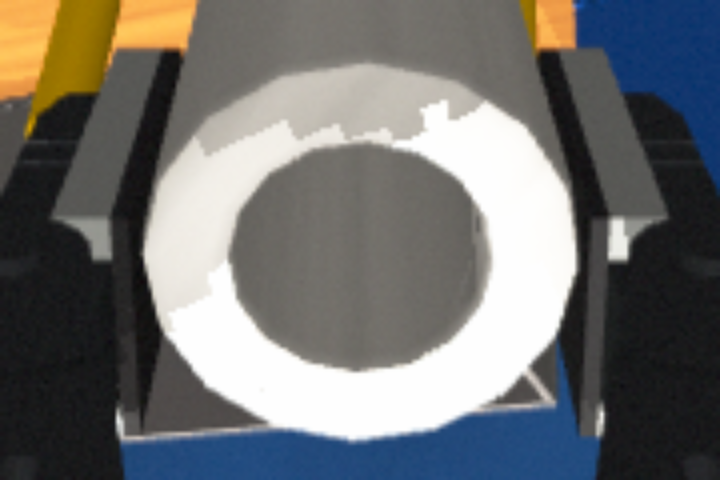

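The view shows only the near bore wall, since the tip lies too deep to see. I push on in small steps.

{"op": "drive_tool", "data": {"increments": "0 0 0 1 0 8 1; 0 0 0 0 0 8 1; 0 0 0 0 0 8 1; 0 0 0 0 0 0 1"}}

```text
clock: 8.95
eef_pos: [0.5709, 0.0727, 0.2377]
orientation: [0.495, 2.579, -0.239]
ft_force: [1.1, -3.1, -2.0]
finger_gap: 0.039
```

```bash
python3 - <<'E'
from h import *
T,s=T_tool(); print(T[:3,:3].T@s["ft_force"],T[:3,:3].T@s["ft_torque"],s["finger_gap"]); relcheck(lo=.03,hi=.066);f,M=grab("wrist"); inhand(f,.0385)
P=cloud(f,np.array(f["hand_eye"])); q=P[(np.hypot(P[...,0]-.003,P[...,1])<.0095)]; print(np.histogram(q[:,2],bins=np.arange(.03,.09,.006)))
q=q[(q[:,2]>.046)&(q[:,2]<.054)]; print(np.median(q,0))
cv2.imwrite("pics/w4.png",cv2.resize(f["img"][230:350,230:410],(720,480))[:,:,::-1])
E
```

```text
[-0.79680964 -2.31330464  3.03848005] [ 0.15007796  0.21415394 -0.05018507] 0.03897462292559798
tcp [0.5707 0.0729 0.2381] s along rod 0.2037 axis angle deg 0.12
side 77 end->rod mm in tool [ 1.8 -0.1 -0. ] fit [-0.5 -0.9]
top 58 end->rod mm in tool [ 1.1 -0.3 -0. ] fit [ 0.2 -2.7]
model end->rod [ 1.3 -1.8 -0. ]
plane [-0.0121  0.0084  0.0396] ring [0.0035 0.0005 0.016 ] encl ((1.0971993207931519, 0.04641132801771164), 23.50434112548828) cyl 4843 [ 0.0023  0.0005  0.0175 -0.0104] 0.0002
(array([  0,   0, 375, 352,  33,   0,   0,   0,   0]), array([0.03 , 0.036, 0.042, 0.048, 0.054, 0.06 , 0.066, 0.072, 0.078,
       0.084]))
[0.00500414 0.00019355 0.04797053]
```

View pics/w4.png

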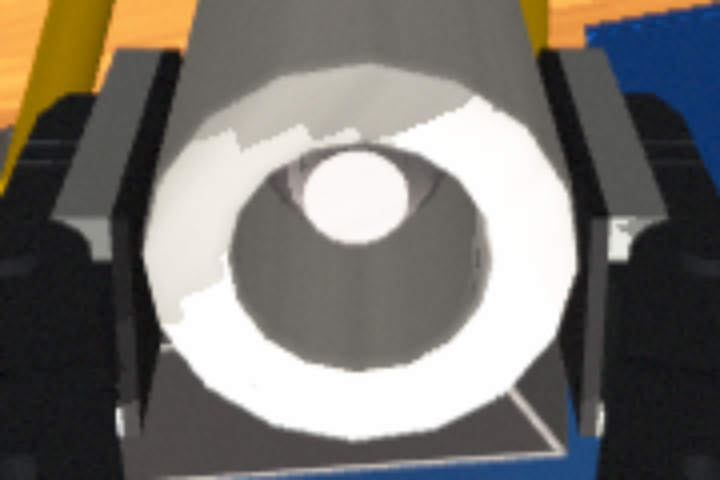

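The rod tip shows inside the bore at (356,197) of the crop, at the expected depth, so the spacer is on the rod. I continue past the ball.

{"op": "drive_tool", "data": {"increments": "0 0 0 1.5 0 8 1; 0 0 0 0 0 8 1; 0 0 0 0 0 8 1; 0 0 0 0 0 8 1; 0 0 0 0 0 0 1"}}

```text
clock: 9.72
eef_pos: [0.5841, 0.0649, 0.2075]
orientation: [0.496, 2.58, -0.238]
ft_force: [-0.2, -0.3, -2.5]
finger_gap: 0.039
```

```bash
python3 - <<'E'
from h import *
T,s=T_tool(); print(T[:3,:3].T@s["ft_force"],T[:3,:3].T@s["ft_torque"],s["finger_gap"]); relcheck(lo=.03,hi=.066)
f,M=grab("wrist"); inhand(f,.0395)
P=cloud(f,np.array(f["hand_eye"])); q=P[(np.hypot(P[...,0]-.003,P[...,1])<.0095)]; print(np.histogram(q[:,2],bins=np.arange(0,.06,.004)))
E
```

```text
[ 1.28160022 -0.1825288   2.1575254 ] [-0.06969349  0.46982518  0.02612002] 0.03900875887726235
tcp [0.5843 0.065  0.2085] s along rod 0.1702 axis angle deg 0.14
side 67 end->rod mm in tool [-0.  -0.7 -0. ] fit [ 0.2 -1. ]
top 52 end->rod mm in tool [-0.3 -1.2 -0. ] fit [ 0.5 -2.6]
model end->rod [ 0.1 -2.5 -0. ]
plane [-0.0094  0.0078  0.0395] ring [0.0025 0.0004 0.0163] encl ((0.5058137774467468, 0.022374868392944336), 23.764707565307617) cyl 4043 [ 0.0025  0.0004  0.0126 -0.0074] 0.00016
(array([  16,    0,    0, 1087,  820,  790,  128,   57,   48,   46,   33,
         16,    1,    1]), array([0.   , 0.004, 0.008, 0.012, 0.016, 0.02 , 0.024, 0.028, 0.032,
       0.036, 0.04 , 0.044, 0.048, 0.052, 0.056]))
```

{"op": "drive_tool", "data": {"increments": "0 0 0 0 0 4 1; 0 0 0 0 0 0 1; 0 0 0 0 0 0 0.5; 0 0 0 0 0 0 0; 0 0 0 0 0 0 -1; 0 0 0 0 0 0 -1; 0 0 0 0 0 0 -1"}}

```text
clock: 10.75
eef_pos: [0.5877, 0.0646, 0.2079]
orientation: [0.494, 2.574, -0.235]
ft_force: [-0.4, 0.2, -0.1]
finger_gap: 0.0854
```

```bash
cat >> h.py <<'E'
def onrod(n,rmin=.015,rmax=.034):
    f,M=grab(n); P=cloud(f,M).reshape(-1,3); p=RODS.get(n)
    v=P-FOOT; t=v@DR; r=np.linalg.norm(v-t[:,None]*DR,axis=1)
    for lo,hi in((.008,.017),(.017,.024),(.024,.034)): print(n,(lo,hi),np.histogram(t[(r>lo)&(r<hi)]*1000,bins=np.arange(-5,185,10))[0])
    return f
E
python3 - <<'E'
from h import *
T,s=T_tool(); print((s["eef_pos"]-FOOT)@DR,s["finger_gap"])
onrod("side"); f=onrod("top"); onrod("wrist")
E
```

```text
0.1682087159917566 0.08538415070432868
side (0.008, 0.017) [ 0  0  0  0  0  1  7 65 15 10 14 14 11 15  9 10  0  0]
side (0.017, 0.024) [48 22 17 25 20 19 24 62  0  0  0  0  0  0  0  0  0  0]
side (0.024, 0.034) [52  1  0  0  0  0  0  0  0  0  0  0  0  0  0  0  0  2]
top (0.008, 0.017) [ 0  0  1  0  1  1  1 52 10 11  9 10  8  1 11  3  0  0]
top (0.017, 0.024) [47 18 13 15 18 20 16 23  0  0  0  0  0  0  0  0  0  0]
top (0.024, 0.034) [30  0  0  0  0  0  0  0  0  0  0  0  0  0  0  0  0  1]
wrist (0.008, 0.017) [   0    0    0    0   10   29  189 1345  280  348  403  486  621  766
  983 1200    0 1647]
wrist (0.017, 0.024) [ 553  166  183  206  241  284  326 1178    0    0    0    0    0    0
    0    0    0  433]
wrist (0.024, 0.034) [ 408    0    0    0    0    0    0    0    0    0    0    0    0    0
    0    0   17 1280]
```

The spacer's top is at 70 mm up the rod, so it has slid home. I retreat and go to the collar.

```bash
python3 - <<'E'
from h import *
T,s=T_tool(); p=T[:3,3]-.09*T[:3,2]
plan([(p,T[:3,:3]),((.4446,-.2665,.24),down(25.4))],[2,8])
E
```

```text
0 0 0 0 0 -45 -1; 0 0 0 0 0 -45 -1
0.9 3.8 5.2 0 -45 10 -1; 0.9 3.8 5.2 -5 -45 11 -1; 0.9 3.8 5.2 -10 -44 11 -1; 0.9 3.8 5.2 -14 -43 11 -1; 0.9 3.8 5.2 -19 -41 11 -1; 0.9 3.8 5.2 -23 -39 10 -1; 0.9 3.8 5.2 -27 -36 9 -1; 0.9 3.8 5.2 -31 -34 7 -1
```

{"op": "drive_tool", "data": {"increments": "0 0 0 0 0 -45 -1; 0 0 0 0 0 -45 -1; 0 0 0 0 0 0 -1; 0.9 3.8 5.2 0 -45 8 -1; 0.9 3.8 5.2 -5 -45 8 -1; 0.9 3.8 5.2 -10 -44 8 -1; 0.9 3.8 5.2 -14 -43 8 -1; 0.9 3.8 5.2 -19 -41 8 -1"}}

```text
clock: 11.9
eef_pos: [0.4744, -0.1327, 0.2666]
orientation: [1.227, 2.687, -0.095]
ft_force: [1.4, -1.1, 0.2]
finger_gap: 0.0856
```

```bash
python3 - <<'E'
from h import *
T,s=T_tool(); print(s["joints"].round(2)); plan([((.4446,-.2665,.22),down(25.4))],[5])
E
```

```text
[-0.33 -0.29  1.96 -0.09  1.29 -1.03]
0.5 2.2 3.1 -14 -22 12 -1; 0.5 2.2 3.1 -16 -21 12 -1; 0.5 2.2 3.1 -17 -20 11 -1; 0.5 2.2 3.1 -19 -19 11 -1; 0.5 2.2 3.1 -20 -18 10 -1
```

{"op": "drive_tool", "data": {"increments": "0.5 2.2 3.1 -12 -20 8 -1; 0.5 2.2 3.1 -16 -21 8 -1; 0.5 2.2 3.1 -17 -20 8 -1; 0.5 2.2 3.1 -19 -19 8 -1; 0.5 2 2 -18 -16 6 -1; 0 0 0 0 0 0 -1; 0 0 0 0 0 0 -1"}}

```text
clock: 12.78
eef_pos: [0.439, -0.2664, 0.2272]
orientation: [-1.673, -2.646, -0.003]
ft_force: [0.1, 0.0, 0.4]
finger_gap: 0.0853
```

```bash
python3 - <<'E'
from h import *
f,M=grab("wrist"); T,s=T_tool(); print(s["eef_pos"],T[:3,2].round(3),abs(s["qd"]).max()); save(f,"w5.png")
r=ring(f,M,(.4446,-.2665),.06,.04); print(r)
P=cloud(f,M).reshape(-1,3); q=P[(abs(P[:,2]-.09)<.004)&(np.hypot(P[:,0]-.4446,P[:,1]+.2665)<.1)]
k,l,ce=cv2.kmeans(q[:,:2].astype(np.float32),2,None,(3,50,1e-5),5,0)
for i in(0,1): print("  shell",cv2.minAreaRect(q[l[:,0]==i,:2].astype(np.float32)*1000))
plan([((*r[2][:2],.15),down(25.4))],[3])
E
```

```text
[ 0.43895787 -0.2661846   0.22715123] [-0.009  0.008 -1.   ] 0.012802041235666237
(1638, np.float64(0.0592), array([ 0.4448, -0.2636,  0.0159]))
  shell ((421.25732421875, -209.5908966064453), (55.70844268798828, 36.04836654663086), 27.96530532836914)
  shell ((472.68450927734375, -317.1163024902344), (56.264896392822266, 37.06674575805664), 27.94223403930664)
-0.1 -0.2 0 0 2 26 -1; -0.1 -0.2 0 0 2 26 -1; -0.1 -0.2 0 0 2 26 -1
```

View pics/w5.png

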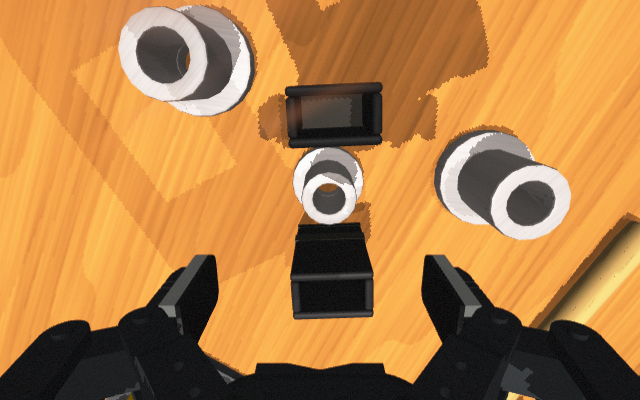

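The wrist view shows the small collar at (328,198) between its shells at (334,115) and (333,270), with the larger look-alikes at (185,60) and (503,185), clear of the fingers.

{"op": "drive_tool", "data": {"increments": "-0.2 -0.3 0 0 2 26 -1; -0.1 -0.3 0 0 2 26 -1; 0 0 0 0 1 26 -1; 0 0 0 0 0 0 -1; 0 0 0 0 0 0 -1"}}

```text
clock: 13.45
eef_pos: [0.4458, -0.2604, 0.1501]
orientation: [1.665, 2.656, 0.0]
ft_force: [0.5, -0.5, 0.9]
finger_gap: 0.0852
```

```bash
python3 - <<'E'
from h import *
f,M=grab("wrist"); T,s=T_tool(); print(s["eef_pos"],T[:3,2].round(3),s["ft_force"])
r=ring(f,M,(.4450,-.2645),.06,.03); print(r)
plan([((.4452,-.2640,.099),down(25.4))],[3],dec=1)
E
```

```text
[ 0.44571626 -0.26041164  0.15006229] [ 0.006 -0.003 -1.   ] [-0.35088462  0.10150289 -0.5742017 ]
(3283, np.float64(0.0591), array([ 0.4447, -0.2631,  0.0158]))
0.1 0.1 0.1 -0.9 -0.7 17 -1; 0.1 0.1 0.1 -0.9 -0.7 17 -1; 0.1 0.1 0.1 -1 -0.7 17 -1
```

{"op": "drive_tool", "data": {"increments": "0.1 0.1 0 -1 -0.7 17 -1; 0.1 0.1 0 -1 -0.7 17 -1; 0 0 0 -0.5 -0.4 15 -1; 0 0 0 0 0 0 -1; 0 0 0 0 0 0 -1"}}

```text
clock: 14.12
eef_pos: [0.4459, -0.2644, 0.0989]
orientation: [1.668, 2.658, -0.002]
ft_force: [0.2, 0.2, -1.0]
finger_gap: 0.0855
```

```bash
python3 - <<'E'
from h import *
T,s=T_tool(); print(s["eef_pos"],T[:3,2].round(4),s["ft_force"])
plan([((.4450,-.2638,.099),down(25.4))],[1],dec=1)
E
```

```text
[ 0.44587595 -0.26435193  0.09885446] [ 0.0024 -0.0028 -1.    ] [ 0.16618461  0.23477744 -1.03041208]
0.1 0.2 0.4 0.9 -0.5 -0.1 -1
```

{"op": "drive_tool", "data": {"increments": "0 0.1 0 0 0 0 0; 0 0 0 0 0 0 0.5; 0 0 0 0 0 0 1; 0 0 0 0 0 0 1; 0 0 0 0 0 0 1; 0 0 0 0 0 -30 1; 0 0 0 0 0 -50 1; 0 0 0 0 0 -55 1", "newtons": 70}}

```text
clock: 15.12
eef_pos: [0.4425, -0.2619, 0.2311]
orientation: [-1.664, -2.652, -0.001]
ft_force: [0.8, -0.3, -2.3]
finger_gap: 0.0386
```

{"op": "drive_tool", "data": {"increments": "0 0 0 0 0 0 1; 0 0 0 0 0 0 1"}}

```text
clock: 15.38
eef_pos: [0.4442, -0.263, 0.2352]
orientation: [-1.668, -2.659, -0.001]
ft_force: [1.0, -0.3, -3.3]
finger_gap: 0.0384
```

```bash
python3 - <<'E'
from h import *
T,s=T_tool(); print(s["eef_pos"],s["ft_force"].round(1),s["joints"].round(2))
f,M=grab("wrist"); 
for zt in(.038,.040): inhand(f,zt,L=.046)
E
```

```text
[ 0.44415866 -0.26297469  0.23523457] [ 1.  -0.3 -3.3] [-0.63 -0.05  1.8   0.    1.39 -1.08]
plane [-0.0001  0.0006  0.0407] ring [0.0015 0.0007 0.016 ] encl ((0.971016526222229, -0.0442110113799572), 23.43846893310547) cyl 3134 [ 0.0004  0.0008  0.0053 -0.0024] 0.00018
plane [0.0005 0.0006 0.0407] ring [0.0015 0.0007 0.016 ] encl ((0.971016526222229, -0.0442110113799572), 23.43846893310547) cyl 2909 [ 0.0004  0.0008  0.0033 -0.0019] 0.00017
```

```bash
python3 - <<'E'
from h import *
T,s=T_tool(); g=goal(.315,off=(.0009,.0006),tdir=(.003,-.001,1)); print(g[0])
plan([((.444,-.263,.335),T[:3,:3]),((.48,-.06,.345),T[:3,:3]@R.from_rotvec(.5*(R.from_matrix(T[:3,:3]).inv()*R.from_matrix(g[1])).as_rotvec()).as_matrix()),g],[2,5,5],clo=1)
E
```

```text
[0.51965367 0.10078747 0.33301712]
0 0 0 0 0 -50 1; 0 0 0 0 0 -50 1
-1.6 -2.6 0 33 24 -2 1; -1.6 -2.6 0 33 24 -3 1; -1.6 -2.6 0 33 24 -4 1; -1.6 -2.6 0 33 24 -4 1; -1.6 -2.6 0 33 25 -5 1
-1.6 -2.6 0 26 21 0 1; -1.6 -2.6 0 26 21 -1 1; -1.6 -2.6 0 26 21 -1 1; -1.6 -2.6 0 26 21 -2 1; -1.6 -2.6 0 25 21 -2 1
```

{"op": "drive_tool", "data": {"increments": "0 0 0 0 0 -52 1; 0 0 0 0 0 -52 1; -1.6 -2.6 0 33 24 -8 1; -1.6 -2.6 0 33 24 -6 1; -1.6 -2.6 0 33 24 -6 1; -1.6 -2.6 0 33 24 -6 1; -1.6 -2.6 0 33 25 -6 1; 0 0 0 0 0 0 1"}}

```text
clock: 16.42
eef_pos: [0.4769, -0.0536, 0.3497]
orientation: [1.542, 2.454, -0.004]
ft_force: [-0.4, -0.3, -3.0]
finger_gap: 0.0383
```

```bash
python3 - <<'E'
from h import *
T,s=T_tool(); g=goal(.315,off=(.0009,.0006),tdir=(.003,-.001,1)); print(g[0],s["joints"].round(2))
plan([g],[5],clo=1)
E
```

```text
[0.51965336 0.10078749 0.33301696] [-0.16 -0.39  1.9  -0.1   1.41 -0.6 ]
-1.8 -2.7 0 25 21 1 1; -1.8 -2.7 0 25 21 0 1; -1.8 -2.7 0 25 21 0 1; -1.8 -2.7 0 25 21 -1 1; -1.8 -2.7 0 25 21 -1 1
```

{"op": "drive_tool", "data": {"increments": "-1.8 -2.7 0 25 21 -2 1; -1.8 -2.7 0 25 21 -2 1; -1.8 -2.7 0 25 21 -2 1; -1.8 -2.7 0 25 21 -2 1; -1.8 -2.7 0 25 21 -2 1; 0 0 0 0 0 0 1; 0 0 0 0 0 0 1"}}

```text
clock: 17.3
eef_pos: [0.5153, 0.104, 0.3263]
orientation: [1.395, 2.225, -0.018]
ft_force: [-0.0, 0.5, -3.4]
finger_gap: 0.0383
```

```bash
python3 - <<'E'
from h import *
T,s=T_tool(); g=goal(.29,off=(.0009,.0006),tdir=(.003,-.001,1)); print(s["eef_pos"],g[0])
plan([g],[3],clo=1,dec=1)
relcheck(off=(.0009,.0006),zt=.0405,tdir=(.003,-.001,1),L=.06,lo=.048,hi=.06,r0=.03)
E
```

```text
[0.51526134 0.10395946 0.3262658 ] [0.53030534 0.09423724 0.31136911]
-0.4 0 0 -2.3 1.5 7.3 1; -0.4 0 0 -2.3 1.4 7.3 1; -0.4 0 0 -2.3 1.4 7.3 1
tcp [0.5154 0.1035 0.3268] s along rod 0.3122 axis angle deg 1.09
side 50 end->rod mm in tool [-5.4  7.2 -0.1] fit [-0.4 -1.1]
top 57 end->rod mm in tool [-6.8  7.3 -0.1] fit [-0.5 -2.4]
model end->rod [-6.3  5.8 -0.1]
```

{"op": "drive_tool", "data": {"increments": "-0.6 0 0 -3 2.6 5 1; -0.5 0 0 -3 2.6 10 1; 0 0 0 0 0 10 1; 0 0 0 0 0 10 1; 0 0 0 0 0 0 1; 0 0 0 0 0 0 1"}}

```text
clock: 18.15
eef_pos: [0.5383, 0.0879, 0.2982]
orientation: [1.39, 2.215, 0.004]
ft_force: [0.9, -0.2, -3.5]
finger_gap: 0.0386
```

```bash
python3 - <<'E'
from h import *
relcheck(off=(.0009,.0006),zt=.0405,tdir=(.003,-.001,1),L=.06,lo=.048,hi=.06,r0=.03)
E
```

```text
tcp [0.5383 0.088  0.2983] s along rod 0.2737 axis angle deg 0.06
side 49 end->rod mm in tool [ 4.5  1.1 -0. ] fit [-1.3 -0.9]
top 46 end->rod mm in tool [ 2.7  1.4 -0. ] fit [-0.9 -2.5]
model end->rod [ 2.6 -0.2 -0. ]
```

{"op": "drive_tool", "data": {"increments": "0 0 0 3.3 1.2 0 1; 0 0 0 0 0 0 1; 0 0 0 0 0 0 1"}}

```text
clock: 18.62
eef_pos: [0.5383, 0.0922, 0.2981]
orientation: [1.389, 2.214, 0.006]
ft_force: [0.3, 0.3, -3.6]
finger_gap: 0.0386
```

```bash
python3 - <<'E'
from h import *
relcheck(off=(.0009,.0006),zt=.0405,tdir=(.003,-.001,1),L=.06,lo=.048,hi=.06,r0=.03)
E
```

```text
tcp [0.5383 0.0921 0.298 ] s along rod 0.2745 axis angle deg 0.05
side 49 end->rod mm in tool [ 0.7 -0.9 -0. ] fit [-1.1 -0.9]
top 41 end->rod mm in tool [-0.4 -1.  -0. ] fit [-1.5 -2.1]
model end->rod [-0.9 -2.2 -0. ]
```

{"op": "drive_tool", "data": {"increments": "0 0 0 0 -0.8 8 1; 0 0 0 0 0 8 1; 0 0 0 0 0 8 1; 0 0 0 0 0 0 1; 0 0 0 0 0 0 1"}}

```text
clock: 19.35
eef_pos: [0.5484, 0.0845, 0.2746]
orientation: [1.39, 2.215, 0.004]
ft_force: [1.1, -0.8, -4.1]
finger_gap: 0.0386
```

```bash
python3 - <<'E'
from h import *
T,s=T_tool(); print(T[:3,:3].T@s["ft_force"],T[:3,:3].T@s["ft_torque"])
relcheck(off=(.0009,.0006),zt=.0405,tdir=(.003,-.001,1),L=.06,lo=.048,hi=.06,r0=.03)
E
```

```text
[ 0.70764448 -0.58935349  4.21798644] [ 0.24755477  0.46164463 -0.07629041]
tcp [0.5483 0.0846 0.2748] s along rod 0.2481 axis angle deg 0.04
side 45 end->rod mm in tool [ 0.9  0.7 -0. ] fit [-1.4 -1. ]
top 40 end->rod mm in tool [-0.1  0.7  0. ] fit [-1.8 -2.4]
model end->rod [-1.  -0.7  0. ]
```

{"op": "drive_tool", "data": {"increments": "0 0 0 0.3 0.5 6 1; 0 0 0 0 0 6 1; 0 0 0 0 0 6 1; 0 0 0 0 0 6 1; 0 0 0 0 0 6 1; 0 0 0 0 0 0 1"}}

```text
clock: 20.2
eef_pos: [0.5632, 0.0765, 0.2483]
orientation: [1.389, 2.213, 0.006]
ft_force: [1.7, -1.8, -2.2]
finger_gap: 0.0388
```

```bash
python3 - <<'E'
from h import *
T,s=T_tool(); print(T[:3,:3].T@s["ft_force"],T[:3,:3].T@s["ft_torque"])
relcheck(off=(.0009,.0006),zt=.0405,tdir=(.003,-.001,1),L=.06,lo=.048,hi=.06,r0=.03)
f,M=grab("wrist"); inhand(f,.0405,L=.046)
E
```

```text
[-1.16741994 -0.06749293  3.08586294] [0.10943064 0.12866483 0.03569514]
tcp [0.563  0.0767 0.2487] s along rod 0.2172 axis angle deg 0.13
side 46 end->rod mm in tool [ 1.9 -1.1 -0. ] fit [-1.6 -0.9]
top 48 end->rod mm in tool [ 0.2 -1.  -0. ] fit [-1.3 -2.4]
model end->rod [-0.3 -2.5 -0. ]
plane [-0.0032  0.0002  0.041 ] ring [0.0017 0.0006 0.016 ] encl ((0.703539252281189, 0.017290163785219193), 23.58913230895996) cyl 2978 [ 0.0006  0.0007  0.0048 -0.0007] 0.00016
```

{"op": "drive_tool", "data": {"increments": "0 0 0 0.6 -0.5 8 1; 0 0 0 0 0 8 1; 0 0 0 0 0 8 1; 0 0 0 0 0 8 1; 0 0 0 0 0 5 1; 0 0 0 0 0 0 1"}}

```text
clock: 21.1
eef_pos: [0.5796, 0.0663, 0.2144]
orientation: [1.389, 2.212, 0.006]
ft_force: [2.8, -2.9, -2.5]
finger_gap: 0.0389
```

```bash
python3 - <<'E'
from h import *
T,s=T_tool(); print(T[:3,:3].T@s["ft_force"],T[:3,:3].T@s["ft_torque"])
relcheck(off=(.0009,.0006),zt=.0405,tdir=(.003,-.001,1),L=.06,lo=.048,hi=.06,r0=.03)
f,M=grab("wrist"); inhand(f,.0405,L=.046)
E
```

```text
[-2.35160037  0.30793332  4.1191252 ] [ 0.06150051 -0.04510816  0.01915167]
tcp [0.5796 0.0665 0.2149] s along rod 0.1782 axis angle deg 0.19
side 48 end->rod mm in tool [ 1.7 -0.6 -0. ] fit [-1.5 -1.4]
top 43 end->rod mm in tool [ 0.  -1.1 -0. ] fit [-1.  -2.5]
model end->rod [-0.3 -2.6 -0. ]
plane [-0.0043  0.0011  0.041 ] ring [0.0005 0.0005 0.0164] encl ((1.5382816791534424, 0.009596940129995346), 23.3294677734375) cyl 2978 [0.0006 0.0006 0.0085 0.0015] 0.00016
```

{"op": "drive_tool", "data": {"increments": "0 0 0 0.5 0 5 1; 0 0 0 0 0 3 1; 0 0 0 0 0 0 1"}}

```text
clock: 21.62
eef_pos: [0.5827, 0.0657, 0.2082]
orientation: [1.388, 2.213, 0.008]
ft_force: [-1.6, -0.5, 0.5]
finger_gap: 0.0384
```

```bash
python3 - <<'E'
from h import *
T,s=T_tool(); print(T[:3,:3].T@s["ft_force"],(s["eef_pos"]-FOOT)@DR)
f,M=grab("wrist"); inhand(f,.0405,L=.046)
E
```

```text
[-0.03895434 -1.44822331 -0.96709389] 0.17086038674490323
plane [-0.0004  0.0005  0.041 ] ring [0.0007 0.0005 0.0163] encl ((0.8696338534355164, 0.028043648228049278), 23.573734283447266) cyl 2985 [0.0006 0.0005 0.006  0.004 ] 0.00017
```

Force on the tool's axis has started to change, so I press a little more to seat the collar.

{"op": "drive_tool", "data": {"increments": "0 0 0 0 0 3 1; 0 0 0 0 0 3 1"}}

```text
clock: 21.92
eef_pos: [0.5834, 0.0655, 0.2081]
orientation: [1.393, 2.213, 0.006]
ft_force: [-49.5, 10.1, 40.7]
finger_gap: 0.0387
```

```bash
python3 - <<'E'
from h import *
T,s=T_tool(); print(T[:3,:3].T@s["ft_force"],(s["eef_pos"]-FOOT)@DR)
f=onrod("wrist"); inhand(f,.0405,L=.046); onrod("side")
cv2.imwrite("pics/w6.png",cv2.resize(f["img"][180:380,190:450],(780,600))[:,:,::-1])
E
```

```text
[  7.8312128  -25.77828946 -59.01609769] 0.17044126899730092
wrist (0.008, 0.017) [   0    0    0    0    0    0    0    0    0    0    2   57  156 2674
 1162 1519    4 1154]
wrist (0.017, 0.024) [ 331  157  175  165   57    0    0    0  962  550  712 1025 1234 2913
  652  303  169  879]
wrist (0.024, 0.034) [ 468    0    0    0    0    0    0  160 2695   48   64  442  563  542
  982 1876  563 2214]
plane [-0.0012  0.0044  0.0407] ring [0.0008 0.0004 0.0163] encl ((0.7911192178726196, -0.034583624452352524), 23.586122512817383) cyl 2991 [0.0006 0.0004 0.0076 0.0038] 0.00017
side (0.008, 0.017) [ 0  0  0  0  0  0  0  0  0  0  1  3  3 54 13 15  0  0]
side (0.017, 0.024) [41 23 18 20 12  3  0  0 28 41 26 27 30 53  4  2  0  4]
side (0.024, 0.034) [44  0  0  0  0  0  0  5 81 46  2 11 12  9  4 37  8 24]
```

View pics/w6.png

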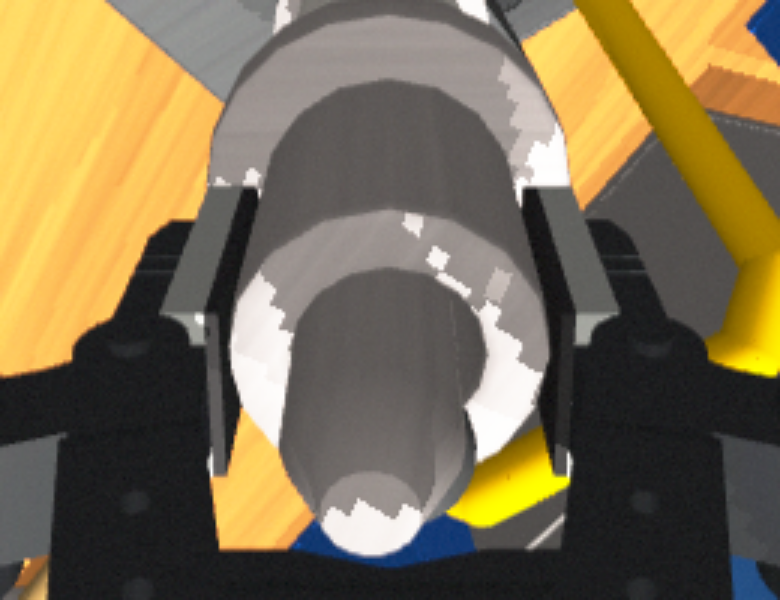

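The rod stands well out of the collar with its tip at (370,510), and an axial push of 59 N shows that the collar is bottomed. I relax, then open.

{"op": "drive_tool", "data": {"increments": "0 0 0 0 0 0 1; 0 0 0 0 0 0 0.5; 0 0 0 0 0 0 0; 0 0 0 0 0 0 -1; 0 0 0 0 0 0 -1; 0 0 0 0 0 0 -1"}}

```text
clock: 22.78
eef_pos: [0.5839, 0.066, 0.2092]
orientation: [1.391, 2.212, 0.008]
ft_force: [-0.1, 0.0, -0.5]
finger_gap: 0.085
```

{"op": "drive_tool", "data": {"increments": "0 0 0 0 0 -30 -1; 0 0 0 0 0 -45 -1; 0 0 0 0 0 -45 -1; 0 0 0 0 0 0 -1; 0 0 0 0 0 0 -1"}}

```text
clock: 23.4
eef_pos: [0.5309, 0.0982, 0.3153]
orientation: [1.392, 2.212, 0.008]
ft_force: [-1.2, -0.3, 0.0]
finger_gap: 0.0855
```

```bash
python3 - <<'E'
from h import *
T,s=T_tool(); print(s["ft_force"],(s["eef_pos"]-FOOT)@DR,s["finger_gap"])
for n in("wrist","side","top"):
    f,M=grab(n); P=cloud(f,M).reshape(-1,3); p=RODS.get(n)
    if p: d=np.array([-np.sin(p[3])*np.cos(p[2]),-np.sin(p[3])*np.sin(p[2]),np.cos(p[3])]); a=np.array([p[0],p[1],.06])
    else: d,a=DR,FOOT
    v=P-a; t=v@d; r=np.linalg.norm(v-t[:,None]*d,axis=1)
    for nm,lo,hi,z in(("shoulder",.0205,.026,0),("flange",.0215,.029,.084),("neck top",.0125,.019,.130),("tip",0,.004,.156)):
        m=(r>lo)&(r<hi)&(abs(t-z)<.006); print(n,nm,m.sum(),np.median(t[m]).round(4) if m.any() else "")
    if n=="wrist":
        x=T[:3,0]; B=np.array([.5*0,0,0]); u=np.array([np.cos(PSI)*np.cos(np.pi/6),np.sin(PSI)*np.cos(np.pi/6),.5])
        w=v-t[:,None]*d; m=(r<.022)&(abs(t-.139)<.006)&((w@u)>0); print("ball: max radius on ball side",np.percentile(r[m],[50,90,99]) if m.any() else "")
        c=M[:3,:3].T@(a+.12*d-M[:3,3]); K=f["K"]; uu,vv=int(K[0,0]*c[0]/c[2]+K[0,2]),int(K[1,1]*c[1]/c[2]+K[1,2]); print(uu,vv)
        uu=np.clip(uu,100,540);vv=np.clip(vv,80,320)
        cv2.imwrite("pics/w7.png",cv2.resize(f["img"][vv-80:vv+80,uu-100:uu+100],(800,600))[:,:,::-1])
E
```

```text
[-1.18034012 -0.3117542   0.02423557] 0.2941988051207523 0.08547120294818504
wrist shoulder 112 -0.0001
wrist flange 980 0.0839
wrist neck top 766 0.1298
wrist tip 107 0.1559
ball: max radius on ball side [0.01195425 0.01355867 0.01419459]
314 192
side shoulder 77 0.0006
side flange 156 0.0849
side neck top 93 0.1309
side tip 11 0.1578
top shoulder 55 -0.0003
top flange 113 0.0839
top neck top 82 0.1299
top tip 7 0.1564
```

View pics/w7.png

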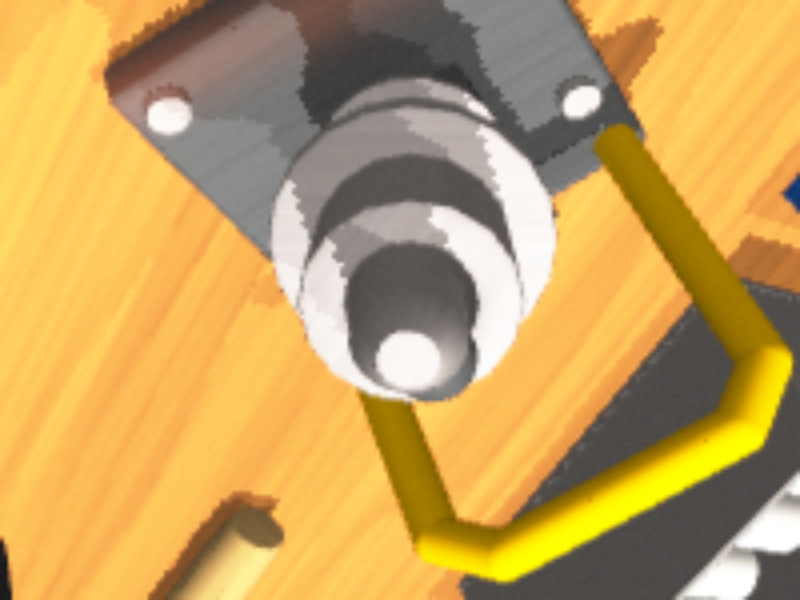

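The collar is seated: flange top at 84 mm, neck top at 130 mm. The ball bulges out at about (465,370), and the depth image shows it 4 to 5 mm proud. I hand in.

```bash
python3 -c "
from plant import manip
print(manip.hand_in())"
```

```text
the job is handed in; nothing more can be done
None
```

I slid the spacer over the ball and let it drop onto the shoulder. Then I pushed the smallest collar on flange first until it bottomed on the spacer, released it, backed off and handed in at about 23.5 s of robot time.

- **Spacer:** after release, all three cameras put its top about 70 mm up the rod. I did not measure the ball separately at that stage.
- **Collar:** the last depth check put the flange top at 84 mm and the neck top at 130 mm, both as expected. The side camera read about 1 mm higher throughout, within calibration.
- **Ball:** it shows above the collar, standing about 4 mm proud; the text gives 5 mm fully out. The view is oblique, so this is only a rough check.
- **Force and clearance:** the seating push peaked at about 59 N along the rod, passed through the gripped collar. At the end the gripper was open and about 120 mm clear of the collar.
- **Bystanders:** no contact forces showed near the shells, can or tools, but I did not re-measure their positions at the end.

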